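# Rock a seized bench tap free and open it

## Robot

A 6-joint arm with a two-finger parallel gripper is mounted at the origin on the work surface. World frame = base frame: x ahead of the robot, y to its left, z up, the work surface at z = 0. Lengths are in m, angles in rad, forces in N, time in s.
With the tool pointing down it reaches from about 0.4 to 0.825 m from the base axis. Payload 7 kg.
Tool frame: the origin (TCP) lies midway between the tips of the shut fingers; the grasp point (between the pads) lies 19 mm behind it; z points along the fingers, y is the line along which they close (so a half turn about z gives the same grasp; the last joint's range is limited). The gripper opens to 88 mm and grips with 3 to 60 N. Pads are 19 mm wide; open, the fingers measure 130 mm over their backs; the gripper's body (78 mm by 193 mm) begins 47 mm behind the grasp point.
Start: joints at [1.58, 0.359, 0.012, 0, -1.224, -0.288], TCP at [0.186, 0.649, 0.227] pointing down, gripper open.
Joint ranges: [-3.07, 3.07], [-1.43, 2.12], [-1.02, 1.25], [-3.03, 1.67], [-3.05, -0], [-3.03, 3.03]. Speed limits (rad/s): [2.39, 2.39, 3.01, 3.14, 3.14, 3.14].

## Interface

Orientations are given as [roll, pitch, yaw] about the fixed x, y, z axes, in that order (R = Rz(yaw) Ry(pitch) Rx(roll)).
In Python, from station import get_state, grab_frame, calibration, job_done, boxes_of, regions_of, spot_point gives the robot as it stands. The module is installed in compiled form; this text tells all that it offers.
- The arm moves only by the tool arm_command, never from a script. Its argument "commands" is a list of rows, each an object of numbers: "tx", "ty", "tz": the shift along the tool's x, y, z each as a share of 25 cm, from -1 to 1; "twist": the turn about the tool's z as a share of 180 degrees, from -1 to 1. A call has exactly 8 rows; each row is the pose to reach, as a shift and turn from the pose commanded when the call began, along the tool's axes at that moment, turning the shorter way round; what a row does not reach only later rows make up. A row lasts 1/12 s, in which the tool goes at most 41.7 mm and 7.16 degrees, less where a joint would pass 70% of its speed; a pose out of reach is approached as far as the arm can. A call with a number of a shift or a turn outside -1 to 1 is refused whole. A call with a gripper value outside its range is refused whole. "claw" is the opening, from 0 (shut) to 1 (fully open), set as the call begins (left out, the last holds). The fingers move at their own pace and stop on an object; "grip_force" is the grip in N (left out, the last holds). Time passes only in rows, so rows that repeat a pose let the fingers close, or fill a call up. It gives the time, the measured TCP pose, the force, the opening and the grip force at its end, in the units of the state.
- get_state(): the state, without advancing time (a new reading comes with each control period).
- grab_frame(name): name is "scene" or "side" or "wrist"; returns the picture (480x640x3 uint8, red, green, blue); there is no depth.
- calibration(name): a dict with "camera_matrix" (3x3 intrinsics, pixels), "extrinsics" (4x4, takes a point from camera to world coordinates). Camera axes: x right, y down, z forward; pixel columns grow to the right and rows downward; lengths in m; the calibration is good to about 2 mm. A picture is of the moment at which its call begins: read the wrist's pose just before it. calibration takes no time and is no camera call; for the wrist camera it gives the pose at the moment of the call.
- job_done(): hands the job in; it is judged then, once.
Trained networks look in the newest picture that a camera, given by its name, has taken for a name from the list of things; names that differ only in an ending like _2 or _b are one class to them, and where a whole thing is asked for, a point or a joint stands for the part that bears it (a point fixed in the world has none). Each returns a list of dicts, best first, with "score" (0 to 1); they miss things now and then, are a little off and sometimes report something else, mostly with a low value. They report only what shows in the picture. A call takes as long as a camera call.
- boxes_of(query, camera): "rect" ([left, top, right, bottom] in pixels, round what is visible of it).
- regions_of(query, camera): "region" (480x640 bool, what is visible of it) and "rect" ([left, top, right, bottom] in pixels, round what is visible of it).
- spot_point(query, camera): "uv" ([column, row] in pixels: a listed point, or the origin of a listed thing).
The state is a dict: "t": time; "q": joint angles; "qd": joint speeds; "joint_efforts": joint torques, N m; "eef_pos": TCP position; "ee_rot": TCP orientation; "force": force on the tool from outside, world axes, zero at the start; "moment": the same for the moment, N m; "width": finger opening in m; "gripper_force": force on a finger pad.
Only numpy, scipy, OpenCV 4.12 (cv2) and the standard library are available. Lean on these libraries where they do the work, as an engineer would, in place of code of your own. Each camera call takes 0.05 s, during which the arm holds its last target. There are 200 camera calls.

## Task

The tap with the yellow handle on this lab bench has corroded and seized shut. Work its handle back and forth in small arcs until it breaks free, then turn it anticlockwise until the tap is fully open, handle in line with its nozzle, and let go. Leave the blue and the green taps shut.

Things in the scene. Friction and masses are not known exactly. Their poses are not given: they have to be found in the camera images.
- yellow_tap (a joint): turn of the seized yellow handle, rad: 0 = shut, positive = anticlockwise from above, 1.31 = fully open at its stop. Seized, it swings 0.19 rad either way, drag up to 0.6 N m, then stops hard; force is useless. Swings from one end to the other (past 0.16 rad each side) wear the rust: after 3 to 8 swings, each direction one, it turns on past 0.19 to open, drag 0.06 N m, and stays where left
- yellow_tap_grip (a point): grip point in the yellow handle, on its upright axis, 124 mm above bench, turning with it: upright flat bar 60 long (x axis), 14 thick (y), 99 to 137 high (z up). Rust-stained white tap below: 38 mm wide, top at 95; nozzle at 74 mm height juts 77 mm roughly to the robot, 75 degrees across the shut handle, in line with the open one. Like taps 140 mm or more away; loose lab ware beyond
- blue_tap (a joint): turn of the handle of the like tap with the blue handle, in rad: 0 = shut, 1.31 = open; it turns easily and is to stay shut
- green_tap (a joint): turn of the handle of the like tap with the green handle, in rad: 0 = shut, 1.31 = open; it turns easily and is to stay shut

How it is judged:
By the outcome, as a careful person would: the job done as asked, in the order asked, and still so for the second after the job is handed in, with the robot touching nothing.
It also fails if it takes over 38 s, if anything falls off the work surface, if the arm or the gripper's body presses on something with over 40 N, if the wrist force passes 120 N, or if a joint passes its speed limit or range.

## Working session

There is one attempt and no reset: what is moved stays moved. The work goes in short steps, Python scripts to look and compute and a tool call to move; the robot and the scene stay as the last step left them, time stands still between calls to the robot, and variables do not carry over. Pictures are saved under pics/ and viewed, at most 10 in all, crops included, and the job is handed in when it is done.

Besides the shell and the picture viewer there is one more tool, called after "Call:" by a JSON object that holds its "fn" and its "kwargs", one argument or row to a line. arm_command: Moves the arm, as the interface text tells. Shift numbers are shares of 25 cm and turn numbers shares of 180 degrees, none past 1 either way. Its arguments: {"type":"object","properties":{"commands":{"type":"array"},"claw":{"type":"number"},"grip_force":{"type":"number"}},"required":["commands"]}

```bash
mkdir -p pics; python3 - <<'E'
from station import *
import cv2,numpy as np
s=get_state();print(s['t'],s['eef_pos'],s['ee_rot'],s['width'],s['q'])
ims=[]
for n in ("scene","side"):
    im=grab_frame(n);ims.append(im)
    c=calibration(n);print(n,np.round(c['camera_matrix'],1).tolist(),np.round(c['extrinsics'],3).tolist())
    for q in("yellow_tap_grip","yellow_tap","blue_tap","green_tap"):
        print(q,[(np.round(d['uv'],1),round(d['score'],2)) for d in spot_point(q,n)][:2],[(np.round(d['rect']),round(d['score'],2)) for d in boxes_of(q,n)][:2])
    cv2.imwrite(f'pics/{n}0.png',im[:,:,::-1])
print(get_state()['t'])
E
```

```text
0.0 [0.18566785 0.64843804 0.22561517] [ 3.13990220e+00 -1.87000724e-04 -2.78912649e-01] 0.08771835336982603 [ 1.58009002e+00  3.59389504e-01  1.10330683e-02 -3.20247767e-04
 -1.22411379e+00 -2.88097431e-01]
scene [[516.4, 0.0, 319.8], [0.0, 516.4, 244.4], [0.0, 0.0, 1.0]] [[0.347, 0.62, -0.703, 1.058], [0.938, -0.214, 0.274, -0.216], [0.02, -0.755, -0.656, 0.63], [0.0, 0.0, 0.0, 1.0]]
yellow_tap_grip [(array([193.2, 281.7]), 0.74)] []Traceback (most recent call last):
  File "<stdin>", line 9, in <module>
ValueError: it knows: yellow_tap_grip
```

```bash
cat > h.py <<'E'
from station import *
import cv2,numpy as np
def ray(n,uv,z):
    c=calibration(n);K=c['camera_matrix'];T=c['extrinsics']
    d=T[:3,:3]@np.linalg.solve(K,[uv[0],uv[1],1]);o=T[:3,3]
    return o+d*(z-o[2])/d[2]
E
python3 - <<'E'
from h import *
for n in ("scene","side","wrist"):
    im=grab_frame(n); cv2.imwrite(f'pics/{n}0.png',im[:,:,::-1])
    for d in spot_point("yellow_tap_grip",n)[:2]: print(n,d['uv'],d['score'],ray(n,d['uv'],.124))
    for q in("yellow_tap","blue_tap","green_tap"):
        for d in regions_of(q,n)[:2]:
            m=d['region']; 
            if m.sum()<20: continue
            r=cv2.minAreaRect(np.argwhere(m)[:,::-1].astype(np.float32)); print(q,n,np.round(d['rect']),round(d['score'],2),m.sum(),r)
print(get_state()['t'])
E
```

```text
scene [195.4, 280.9] 0.86 [ 0.53056703 -0.19213177  0.124     ]
blue_tap scene [428. 215. 457. 252.] 0.78 568 ((441.1632080078125, 232.22019958496094), (18.787187576293945, 40.9575080871582), 30.256441116333008)
green_tap scene [307. 234. 344. 263.] 0.75 910 ((327.1083068847656, 249.9981689453125), (26.213817596435547, 42.01858901977539), 77.73522186279297)
side [332.9, 347.1] 0.87 [ 0.53079526 -0.20009118  0.124     ]
yellow_tap side [320. 328. 348. 372.] 0.88 920 ((332.88458251953125, 349.076904296875), (49.927703857421875, 24.895458221435547), 46.84761428833008)
blue_tap side [308. 212. 326. 236.] 0.9 398 ((317.5, 223.5), (25.0, 19.0), 90.0)
green_tap side [309. 253. 318. 288.] 0.68 315 ((312.5, 270.5), (35.0, 11.0), 90.0)
0.9
```

View pics/scene0.png

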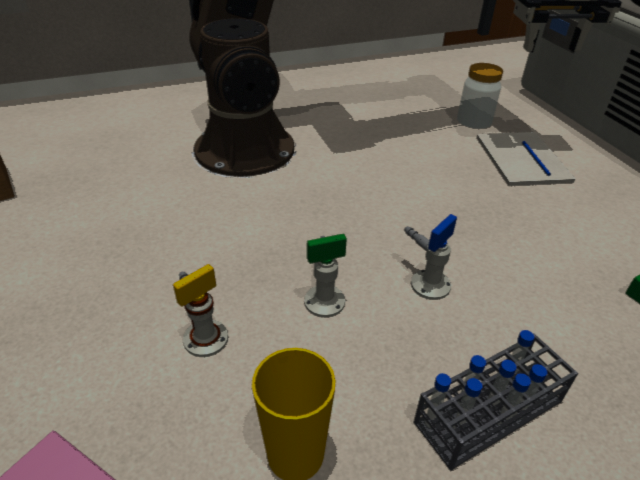

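View pics/wrist0.png

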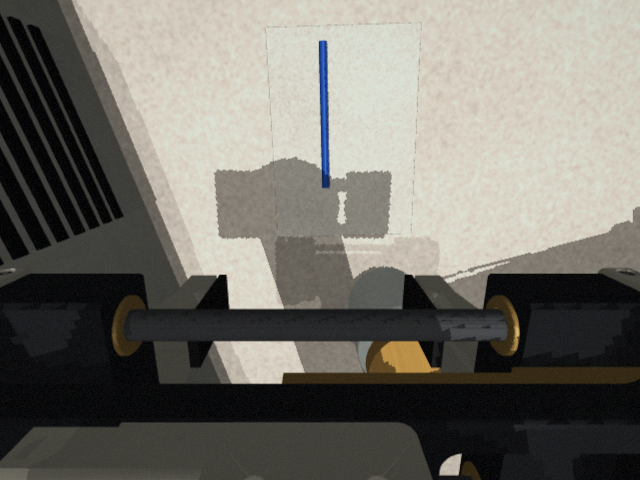

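The scene view shows the yellow bar at about (195,283), green at (327,249), blue at (441,232), and a cup near (295,410). Next I fit the bar's pose from colour masks in the two fixed views.

```bash
cat >> h.py <<'E'
from scipy.optimize import minimize
def mask(im,c,rad=45):
    h=cv2.cvtColor(im,cv2.COLOR_RGB2HSV)
    m=cv2.inRange(h,(20,150,70),(32,255,255))
    w=np.zeros_like(m);cv2.circle(w,(int(c[0]),int(c[1])),rad,255,-1)
    m=m&w; k,l,st,_=cv2.connectedComponentsWithStats(m)
    return (l==1+np.argmax(st[1:,4])) if k>1 else m>0
def draw(n,p,c):
    x,y,a=p;K=c['camera_matrix'];T=np.linalg.inv(c['extrinsics'])
    u=np.array([np.cos(a),np.sin(a)]);v=np.array([-u[1],u[0]])
    P=np.array([[*(np.array([x,y])+i*u+j*v),z] for i in(-.03,.03) for j in(-.007,.007) for z in(.099,.137)])
    q=(K@(T[:3,:3]@P.T+T[:3,3:])).T;q=q[:,:2]/q[:,2:]
    m=np.zeros((1920,2560),np.uint8)
    cv2.fillConvexPoly(m,cv2.convexHull(np.round((q+.5)*4*16-8).astype(np.int32)),1,shift=4)
    return cv2.resize(m.astype(np.float32),(640,480),interpolation=cv2.INTER_AREA)
def fit(names=("scene","side"),a0s=None,xy=None,z=.124):
    D=[];X=[]
    for n in names:
        im=grab_frame(n);s=spot_point("yellow_tap_grip",n)
        uv=s[0]['uv'];X.append(ray(n,uv,z)[:2]);D.append((n,mask(im,uv).astype(np.float32),calibration(n)))
    xy=np.mean(X,0) if xy is None else xy
    def cost(p,D=D): return sum(1-np.minimum(d,m).sum()/np.maximum(d,m).sum() for n,m,c in D for d in [draw(n,p,c)])
    a0s=np.arange(0,np.pi,np.pi/12) if a0s is None else a0s
    a=sorted(a0s,key=lambda a:cost([*xy,a]))[0]
    r=minimize(cost,[*xy,a],method='Nelder-Mead',options=dict(initial_simplex=np.array([*xy,a])+np.array([[0,0,0],[.004,0,0],[0,.004,0],[0,0,.15]])))
    return r.x,r.fun,[ [m.sum()]+[round(cost(r.x,[d]),3)] for d in D for m in [d[1]]]
E
python3 - <<'E'
from h import *
print(fit());print(fit(("scene",)));print(fit(("side",)));print(get_state()['t'])
E
```

```text
(array([ 0.53196276, -0.19356017,  1.91252494]), np.float64(1.3435906171798706), [[np.float32(357.0), np.float32(0.712)], [np.float32(377.0), np.float32(0.631)]])
(array([ 0.52536181, -0.19347754,  2.21897854]), np.float64(0.6891840100288391), [[np.float32(358.0), np.float32(0.689)]])
(array([ 0.53183851, -0.19377772,  1.88491455]), np.float64(0.48834043741226196), [[np.float32(535.0), np.float32(0.488)]])
1.3
```

View pics/side0.png

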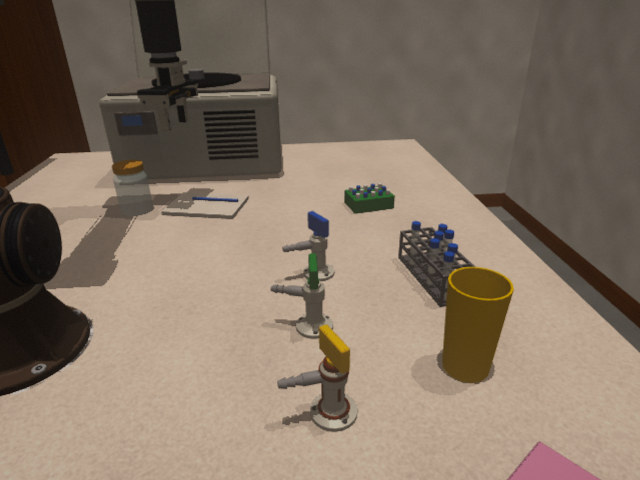

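The side view shows the yellow bar at (334,350), with its nozzle pointing towards the robot at (285,383). The colour mask is too tight, so I'll loosen it.

```bash
sed -i 's/(20,150,70),(32,255,255)/(18,130,40),(35,255,255)/' h.py
python3 - <<'E'
from h import *
for n,c in (("scene",(195,282)),("side",(334,350))):
    im=cv2.imread(f'pics/{n}0.png')[:,:,::-1].copy()
    h=cv2.cvtColor(im,cv2.COLOR_RGB2HSV)
    print([h[c[1]+j,c[0]+i].tolist() for i,j in((0,0),(8,-4),(-8,4),(5,-12),(-4,-10),(0,8))],mask(im,c).sum())
print(fit());print(fit(("scene",)));print(fit(("side",)));print(get_state()['t'])
E
```

```text
[[23, 255, 66], [23, 255, 64], [22, 255, 67], [25, 255, 159], [25, 47, 152], [23, 255, 64]] 1084
[[19, 169, 92], [23, 230, 195], [19, 170, 90], [21, 205, 183], [20, 214, 149], [20, 173, 90]] 938
(array([ 0.53205821, -0.19377359,  1.93558871]), np.float64(0.27709174156188965), [[np.float32(1084.0), np.float32(0.15)], [np.float32(937.0), np.float32(0.127)]])
(array([ 0.530894  , -0.19310244,  2.09246333]), np.float64(0.12744140625), [[np.float32(1083.0), np.float32(0.127)]])
(array([ 0.53220268, -0.19554292,  1.92214303]), np.float64(0.11665666103363037), [[np.float32(942.0), np.float32(0.117)]])
1.7
```

Call:
{"fn": "arm_command", "kwargs": {
  "commands": [
    {"tx": 0.8,"ty": 1,"tz": -0.15},
    {"tx": 0.8,"ty": 1,"tz": -0.15},
    {"tx": 0.8,"ty": 1,"tz": -0.15},
    {"tx": 0.8,"ty": 1,"tz": -0.15},
    {"tx": 0.8,"ty": 1,"tz": -0.15},
    {"tx": 0.8,"ty": 1,"tz": -0.15},
    {"tx": 0.8,"ty": 1,"tz": -0.15},
    {"tx": 0.8,"ty": 1,"tz": -0.15}
  ],
  "claw": 0.6,
  "grip_force": 60
}}

```text
invalid input
```

Call:
{"fn": "arm_command", "kwargs": {
  "commands": [
    {"tx": 0.95,"ty": 0.95},
    {"tx": 0.95,"ty": 0.95},
    {"tx": 0.95,"ty": 0.95},
    {"tx": 0.95,"ty": 0.95},
    {"tx": 0.95,"ty": 0.95},
    {"tx": 0.95,"ty": 0.95},
    {"tx": 0.95,"ty": 0.95},
    {"tx": 0.95,"ty": 0.95}
  ]
}}

```text
invalid input
```

```bash
python3 - <<'E'
from h import *
s=get_state();print(s['t'],s['eef_pos'],s['ee_rot'],s['width'],s['q'],s['force'],s['moment'])
c=calibration('wrist');y=s['ee_rot'];from scipy.spatial.transform import Rotation as R
r=R.from_euler('xyz',y).as_matrix();E=c['extrinsics']
print(np.round(r.T@(E[:3,3]-s['eef_pos']),3),np.round(r.T@E[:3,:3],2).tolist(),np.round(c['camera_matrix'],0).tolist())
d=np.array([.531,-.194,0])-s['eef_pos'];print((r.T@d)/.25)
E
```

```text
1.7 [0.18576534 0.64892481 0.22656305] [-3.14157512e+00  1.75825744e-05 -2.78810625e-01] 0.08762955488290637 [ 1.58010140e+00  3.58606501e-01  1.19190083e-02 -1.26268629e-05
 -1.22408703e+00 -2.88111413e-01] [ 0.51677205  0.0758903  -0.94676661] [ 0.01352167  0.00591628 -0.00177399]
[ 0.074  0.    -0.158] [[-0.0, -0.96, -0.27], [1.0, -0.0, -0.0], [0.0, -0.27, 0.96]] [[344.0, 0.0, 315.0], [0.0, 344.0, 237.0], [0.0, 0.0, 1.0]]
[2.25556091 2.86146032 0.90616236]
```

Call:
{"fn": "arm_command", "kwargs": {
  "commands": [
    {"tx": 0.8,"ty": 1,"tz": -0.15,"twist": 0},
    {"tx": 0.8,"ty": 1,"tz": -0.15,"twist": 0},
    {"tx": 0.8,"ty": 1,"tz": -0.15,"twist": 0},
    {"tx": 0.8,"ty": 1,"tz": -0.15,"twist": 0},
    {"tx": 0.8,"ty": 1,"tz": -0.15,"twist": 0},
    {"tx": 0.8,"ty": 1,"tz": -0.15,"twist": 0},
    {"tx": 0.8,"ty": 1,"tz": -0.15,"twist": 0},
    {"tx": 0.8,"ty": 1,"tz": -0.15,"twist": 0}
  ],
  "claw": 0.6,
  "grip_force": 60
}}

```text
t: 2.37
eef_pos: [0.3098, 0.3508, 0.2649]
ee_rot: [-3.141, -0.0, -0.279]
force: [1.1, 0.7, 0.8]
width: 0.0531
gripper_force: 0.0
```

Call:
{"fn": "arm_command", "kwargs": {
  "commands": [
    {"tx": 0.95,"ty": 0.95,"tz": 0,"twist": 0},
    {"tx": 0.95,"ty": 0.95,"tz": 0,"twist": 0},
    {"tx": 0.95,"ty": 0.95,"tz": 0,"twist": 0},
    {"tx": 0.95,"ty": 0.95,"tz": 0,"twist": 0},
    {"tx": 0.95,"ty": 0.95,"tz": 0,"twist": 0},
    {"tx": 0.95,"ty": 0.95,"tz": 0,"twist": 0},
    {"tx": 0.95,"ty": 0.95,"tz": 0,"twist": 0},
    {"tx": 0.95,"ty": 0.95,"tz": 0,"twist": 0}
  ]
}}

```text
t: 3.03
eef_pos: [0.4716, 0.06, 0.2647]
ee_rot: [-3.141, -0.001, -0.278]
force: [0.0, 1.3, 0.6]
width: 0.0526
gripper_force: 0.0
```

```bash
cat >> h.py <<'E'
from scipy.spatial.transform import Rotation as R
def rel(p,yaw):
    s=get_state();r=R.from_euler('xyz',s['ee_rot']).as_matrix()
    print('t',s['t'],s['eef_pos'],s['ee_rot'],s['q'].round(2));print('shift',((r.T@(np.array(p)-s['eef_pos']))/.25).round(3),'twist',((s['ee_rot'][2]-yaw)/np.pi).round(3))
E
python3 -c "
from h import *
rel([.531,-.194,.25],-1.17)"
```

```text
t 3.0333 [0.47156315 0.06002945 0.26465741] [-3.14054910e+00 -1.03816169e-03 -2.78487112e-01] [ 0.54 -0.   -0.35  0.   -1.22  0.75]
shift [0.508 0.912 0.058] twist 0.284
```

Call:
{"fn": "arm_command", "kwargs": {
  "commands": [
    {"tx": 0.51,"ty": 0.91,"tz": 0.06,"twist": 0.28},
    {"tx": 0.51,"ty": 0.91,"tz": 0.06,"twist": 0.28},
    {"tx": 0.51,"ty": 0.91,"tz": 0.06,"twist": 0.28},
    {"tx": 0.51,"ty": 0.91,"tz": 0.06,"twist": 0.28},
    {"tx": 0.51,"ty": 0.91,"tz": 0.06,"twist": 0.28},
    {"tx": 0.51,"ty": 0.91,"tz": 0.06,"twist": 0.28},
    {"tx": 0.51,"ty": 0.91,"tz": 0.06,"twist": 0.28},
    {"tx": 0.51,"ty": 0.91,"tz": 0.06,"twist": 0.28}
  ]
}}

```text
t: 3.7
eef_pos: [0.5309, -0.1948, 0.2481]
ee_rot: [3.14, 0.0, -1.17]
force: [1.1, 0.6, 0.4]
width: 0.0527
gripper_force: 0.0
```

```bash
python3 - <<'E'
from h import *
im=grab_frame('wrist');cv2.imwrite('pics/wrist1.png',im[:,:,::-1])
for d in spot_point("yellow_tap_grip",'wrist')[:2]: print(d['uv'],d['score'],ray('wrist',d['uv'],.124))
print(fit(("wrist",)))
rel([.531,-.194,.103],-1.17)
E
```

```text
[315.2, 232.5] 0.61 [ 0.53012347 -0.18967965  0.124     ]
(array([ 0.5318722 , -0.19236829,  1.98795654]), np.float64(0.11221814155578613), [[np.float32(1297.0), np.float32(0.112)]])
t 3.9 [ 0.53086986 -0.19109539  0.24926036] [-3.14126638e+00 -5.32984278e-05 -1.15548658e+00] [ 0.    0.16 -0.2  -0.   -1.21  0.41]
shift [0.011 0.004 0.585] twist 0.005
```

View pics/wrist1.png

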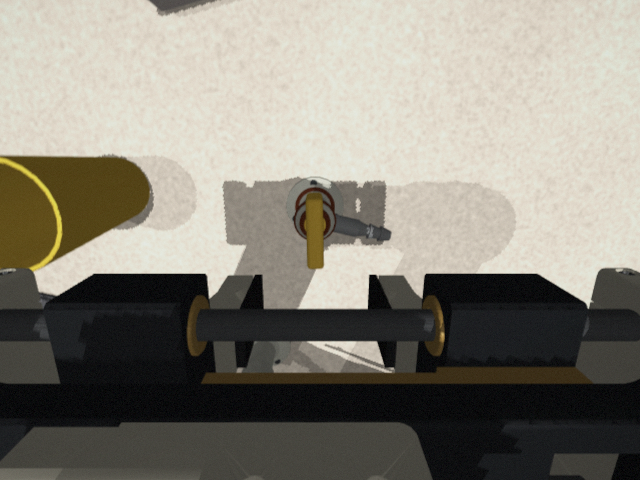

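The wrist view shows the bar at (315,230), upright in the image and centred between the fingers. The nozzle points right to (389,233), and the cup is at the left edge. I'll check the cup's height and clearance before going down.

```bash
python3 - <<'E'
from h import *
for z in(.11,.12,.13,.14,.15,.16,.17,.18): print(z,ray('scene',(294,382),z)[:2].round(3),ray('side',(478,288),z)[:2].round(3),ray('wrist',(62,220),z)[:2].round(3))
print(ray('wrist',(389,233),.074), ray('scene',(295,450),0))
rel([.5315,-.193,.103],-1.154)
E
```

```text
0.11 [ 0.721 -0.112] [ 0.781 -0.066] [ 0.739 -0.105]
0.12 [ 0.727 -0.114] [ 0.773 -0.08 ] [ 0.733 -0.11 ]
0.13 [ 0.734 -0.116] [ 0.766 -0.095] [ 0.727 -0.115]
0.14 [ 0.74  -0.118] [ 0.758 -0.109] [ 0.721 -0.12 ]
0.15 [ 0.747 -0.12 ] [ 0.751 -0.124] [ 0.715 -0.125]
0.16 [ 0.753 -0.122] [ 0.743 -0.139] [ 0.709 -0.13 ]
0.17 [ 0.76  -0.124] [ 0.736 -0.153] [ 0.703 -0.136]
0.18 [ 0.766 -0.126] [ 0.728 -0.168] [ 0.697 -0.141]
[ 0.45689403 -0.20540691  0.074     ] [ 0.74616093 -0.12088074  0.        ]
t 3.9 [ 0.53086986 -0.19109539  0.24926036] [-3.14126638e+00 -5.32984278e-05 -1.15548658e+00] [ 0.    0.16 -0.2  -0.   -1.21  0.41]
shift [0.008 0.001 0.585] twist -0.0
```

Call:
{"fn": "arm_command", "kwargs": {
  "commands": [
    {"tx": 0.01,"ty": 0,"tz": 0.15,"twist": 0},
    {"tx": 0.01,"ty": 0,"tz": 0.3,"twist": 0},
    {"tx": 0.01,"ty": 0,"tz": 0.4,"twist": 0},
    {"tx": 0.01,"ty": 0,"tz": 0.48,"twist": 0},
    {"tx": 0.01,"ty": 0,"tz": 0.54,"twist": 0},
    {"tx": 0.01,"ty": 0,"tz": 0.58,"twist": 0},
    {"tx": 0.01,"ty": 0,"tz": 0.58,"twist": 0},
    {"tx": 0.01,"ty": 0,"tz": 0.58,"twist": 0}
  ]
}}

```text
t: 4.57
eef_pos: [0.5323, -0.1933, 0.1046]
ee_rot: [-3.142, -0.0, -1.156]
force: [-0.1, -0.3, -0.2]
width: 0.0527
gripper_force: 0.0
```

Call:
{"fn": "arm_command", "kwargs": {
  "commands": [
    {"tx": 0,"ty": 0,"tz": 0,"twist": 0},
    {"tx": 0,"ty": 0,"tz": 0,"twist": 0},
    {"tx": 0,"ty": 0,"tz": 0,"twist": 0},
    {"tx": 0,"ty": 0,"tz": 0,"twist": 0},
    {"tx": 0,"ty": 0,"tz": 0,"twist": 0},
    {"tx": 0,"ty": 0,"tz": 0,"twist": 0},
    {"tx": 0,"ty": 0,"tz": 0,"twist": 0},
    {"tx": 0,"ty": 0,"tz": 0,"twist": 0}
  ],
  "claw": 0,
  "grip_force": 60
}}

```text
t: 5.23
eef_pos: [0.5312, -0.1944, 0.1042]
ee_rot: [3.14, 0.0, -1.159]
force: [-4.0, -1.2, 3.1]
width: 0.0137
gripper_force: 60.0
```

```bash
python3 - <<'E'
from h import *
im=grab_frame('wrist');cv2.imwrite('pics/wrist2.png',im[:,:,::-1])
s=get_state();print(s['width'],s['force'],s['moment'],s['gripper_force']);rel([.5315,-.193,.103],-1.154)
E
```

```text
0.01351615603875002 [-3.8551958  -1.45115975  5.25013037] [-0.68311264  1.450686    0.05466431] 59.98575568199158
t 5.2833 [ 0.53120242 -0.19443352  0.10419385] [ 3.14024902e+00  1.74365128e-04 -1.15860340e+00] [-0.    0.29 -0.39  0.   -0.89  0.42]
shift [-0.005 -0.003  0.005] twist -0.001
```

View pics/wrist2.png

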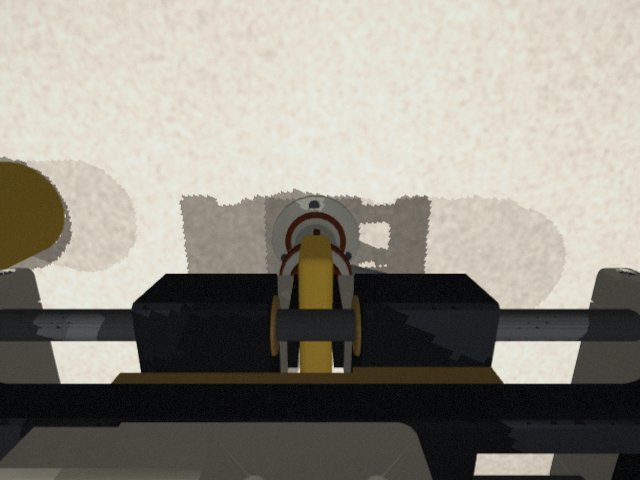

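The grip is good: bar between the pads at (316,300), opening 13.6 mm. First swing is a test towards positive.

Call:
{"fn": "arm_command", "kwargs": {
  "commands": [
    {"tx": 0,"ty": 0,"tz": 0,"twist": -0.015},
    {"tx": 0,"ty": 0,"tz": 0,"twist": -0.03},
    {"tx": 0,"ty": 0,"tz": 0,"twist": -0.045},
    {"tx": 0,"ty": 0,"tz": 0,"twist": -0.058},
    {"tx": 0,"ty": 0,"tz": 0,"twist": -0.058},
    {"tx": 0,"ty": 0,"tz": 0,"twist": -0.058},
    {"tx": 0,"ty": 0,"tz": 0,"twist": -0.058},
    {"tx": 0,"ty": 0,"tz": 0,"twist": -0.058}
  ]
}}

```text
t: 5.95
eef_pos: [0.5313, -0.1944, 0.1042]
ee_rot: [3.14, 0.0, -0.978]
force: [-4.3, -2.7, 5.1]
width: 0.0141
gripper_force: 60.0
```

```bash
python3 - <<'E'
from h import *
print(fit(("scene","side"),a0s=[1.988,2.17],xy=[.5315,-.193]))
s=get_state();print(s['width'],s['force'],s['moment'],s['gripper_force']);rel([.5315,-.193,.103],-1.154)
E
```

```text
(array([ 0.54290798, -0.198096  ,  1.60093155]), np.float64(1.1001392602920532), [[np.float32(399.0), np.float32(0.685)], [np.float32(506.0), np.float32(0.416)]])
0.013599141607438076 [-5.29340132 -2.5382868   5.09936164] [-0.79651365  1.70611973  0.00504065] 59.98563230037689
t 6.15 [ 0.53130258 -0.19434978  0.10417905] [ 3.14045828e+00  3.37230590e-04 -9.77859612e-01] [-0.    0.29 -0.39  0.   -0.89  0.6 ]
shift [-0.004 -0.004  0.005] twist 0.056
```

Call:
{"fn": "arm_command", "kwargs": {
  "commands": [
    {"tx": 0,"ty": 0,"tz": 0,"twist": 0.025},
    {"tx": 0,"ty": 0,"tz": 0,"twist": 0.05},
    {"tx": 0,"ty": 0,"tz": 0,"twist": 0.075},
    {"tx": 0,"ty": 0,"tz": 0,"twist": 0.1},
    {"tx": 0,"ty": 0,"tz": 0,"twist": 0.112},
    {"tx": 0,"ty": 0,"tz": 0,"twist": 0.119},
    {"tx": 0,"ty": 0,"tz": 0,"twist": 0.119},
    {"tx": 0,"ty": 0,"tz": 0,"twist": 0.119}
  ]
}}

```text
t: 6.82
eef_pos: [0.5311, -0.1946, 0.1042]
ee_rot: [3.14, -0.001, -1.35]
force: [-6.1, -3.4, 6.3]
width: 0.0138
gripper_force: 59.9
```

```bash
python3 - <<'E'
from h import *
s=get_state();print(s['width'],s['force'],s['moment'],s['gripper_force'],s['ee_rot'],s['joint_efforts'][5])
E
```

```text
0.013802280019608076 [-6.07794221 -3.4169956   6.26017788] [-1.34920972  1.92790281  0.69696977] 59.94279742240906 [ 3.13966090e+00 -7.27487304e-04 -1.34990330e+00] -0.8031373657286167
```

Call:
{"fn": "arm_command", "kwargs": {
  "commands": [
    {"tx": 0,"ty": 0,"tz": 0,"twist": -0.025},
    {"tx": 0,"ty": 0,"tz": 0,"twist": -0.05},
    {"tx": 0,"ty": 0,"tz": 0,"twist": -0.075},
    {"tx": 0,"ty": 0,"tz": 0,"twist": -0.1},
    {"tx": 0,"ty": 0,"tz": 0,"twist": -0.112},
    {"tx": 0,"ty": 0,"tz": 0,"twist": -0.12},
    {"tx": 0,"ty": 0,"tz": 0,"twist": -0.122},
    {"tx": 0,"ty": 0,"tz": 0,"twist": -0.122}
  ]
}}

```text
t: 7.48
eef_pos: [0.5313, -0.1943, 0.1042]
ee_rot: [3.141, 0.001, -0.97]
force: [-5.1, -1.7, 5.1]
width: 0.0136
gripper_force: 60.2
```

```bash
python3 - <<'E'
from h import *
s=get_state();print(s['width'],s['force'],s['moment'],s['gripper_force'],s['ee_rot'],s['joint_efforts'][5])
E
```

```text
0.013600494881818227 [-5.07661666 -1.70832057  5.13083983] [-0.66926096  1.76546957 -0.60739152] 60.15855431556702 [ 3.14106616e+00  5.94926513e-04 -9.70129398e-01] 0.8559096604585648
```

Call:
{"fn": "arm_command", "kwargs": {
  "commands": [
    {"tx": 0,"ty": 0,"tz": 0,"twist": 0.038},
    {"tx": 0,"ty": 0,"tz": 0,"twist": 0.076},
    {"tx": 0,"ty": 0,"tz": 0,"twist": 0.112},
    {"tx": 0,"ty": 0,"tz": 0,"twist": 0.121},
    {"tx": 0,"ty": 0,"tz": 0,"twist": 0.121},
    {"tx": 0,"ty": 0,"tz": 0,"twist": 0.083},
    {"tx": 0,"ty": 0,"tz": 0,"twist": 0.044},
    {"tx": 0,"ty": 0,"tz": 0,"twist": 0.008}
  ]
}}

```text
t: 8.15
eef_pos: [0.5313, -0.1945, 0.1042]
ee_rot: [3.141, 0.0, -0.988]
force: [-4.8, -2.3, 5.7]
width: 0.0134
gripper_force: 59.9
```

Call:
{"fn": "arm_command", "kwargs": {
  "commands": [
    {"tx": 0,"ty": 0,"tz": 0,"twist": -0.008},
    {"tx": 0,"ty": 0,"tz": 0,"twist": -0.008},
    {"tx": 0,"ty": 0,"tz": 0,"twist": 0.03},
    {"tx": 0,"ty": 0,"tz": 0,"twist": 0.068},
    {"tx": 0,"ty": 0,"tz": 0,"twist": 0.104},
    {"tx": 0,"ty": 0,"tz": 0,"twist": 0.113},
    {"tx": 0,"ty": 0,"tz": 0,"twist": 0.113},
    {"tx": 0,"ty": 0,"tz": 0,"twist": 0.113}
  ]
}}

```text
t: 8.82
eef_pos: [0.5311, -0.1946, 0.1042]
ee_rot: [3.14, -0.0, -1.348]
force: [-5.3, -3.6, 5.6]
width: 0.0142
gripper_force: 59.9
```

```bash
python3 - <<'E'
from h import *
s=get_state();print(s['width'],s['force'],s['moment'],s['gripper_force'],s['ee_rot'],s['joint_efforts'][5])
E
```

```text
0.014207674901476723 [-5.29231025 -3.56670451  5.55741141] [-1.14191065  1.89623845  0.54969548] 59.9210661649704 [ 3.13990336e+00 -4.26307417e-04 -1.34778446e+00] -0.6698951125144958
```

Call:
{"fn": "arm_command", "kwargs": {
  "commands": [
    {"tx": 0,"ty": 0,"tz": 0,"twist": -0.038},
    {"tx": 0,"ty": 0,"tz": 0,"twist": -0.076},
    {"tx": 0,"ty": 0,"tz": 0,"twist": -0.112},
    {"tx": 0,"ty": 0,"tz": 0,"twist": -0.121},
    {"tx": 0,"ty": 0,"tz": 0,"twist": -0.121},
    {"tx": 0,"ty": 0,"tz": 0,"twist": -0.121},
    {"tx": 0,"ty": 0,"tz": 0,"twist": -0.121},
    {"tx": 0,"ty": 0,"tz": 0,"twist": -0.121}
  ]
}}

```text
t: 9.48
eef_pos: [0.5314, -0.1944, 0.1042]
ee_rot: [3.141, 0.0, -0.968]
force: [-5.0, -2.4, 5.1]
width: 0.0136
gripper_force: 59.9
```

```bash
python3 - <<'E'
from h import *
s=get_state();print(s['width'],s['force'],s['moment'],s['gripper_force'],s['ee_rot'],s['joint_efforts'][5])
E
```

```text
0.01360380484760289 [-4.97001003 -2.41735408  5.1079827 ] [-1.04766641  1.63355638  0.03746573] 59.87693130970001 [ 3.14050518e+00  1.70073543e-04 -9.68445837e-01] -0.021943915053270757
```

Call:
{"fn": "arm_command", "kwargs": {
  "commands": [
    {"tx": 0,"ty": 0,"tz": 0,"twist": 0.038},
    {"tx": 0,"ty": 0,"tz": 0,"twist": 0.076},
    {"tx": 0,"ty": 0,"tz": 0,"twist": 0.112},
    {"tx": 0,"ty": 0,"tz": 0,"twist": 0.122},
    {"tx": 0,"ty": 0,"tz": 0,"twist": 0.122},
    {"tx": 0,"ty": 0,"tz": 0,"twist": 0.122},
    {"tx": 0,"ty": 0,"tz": 0,"twist": 0.122},
    {"tx": 0,"ty": 0,"tz": 0,"twist": 0.122}
  ]
}}

```text
t: 10.15
eef_pos: [0.5311, -0.1946, 0.1042]
ee_rot: [3.14, -0.0, -1.351]
force: [-5.8, -2.6, 4.6]
width: 0.0139
gripper_force: 60.0
```

```bash
python3 - <<'E'
from h import *
s=get_state();print(s['width'],s['force'],s['moment'],s['gripper_force'],s['ee_rot'],s['joint_efforts'][5])
E
```

```text
0.013895750436697408 [-5.77291857 -2.55978299  4.62467337] [-1.05980593  1.91640866  0.63546422] 59.96449828147888 [ 3.13985802e+00 -4.66653931e-04 -1.35064118e+00] -0.6189484521746635
```

Call:
{"fn": "arm_command", "kwargs": {
  "commands": [
    {"tx": 0,"ty": 0,"tz": 0,"twist": -0.038},
    {"tx": 0,"ty": 0,"tz": 0,"twist": -0.076},
    {"tx": 0,"ty": 0,"tz": 0,"twist": -0.112},
    {"tx": 0,"ty": 0,"tz": 0,"twist": -0.122},
    {"tx": 0,"ty": 0,"tz": 0,"twist": -0.122},
    {"tx": 0,"ty": 0,"tz": 0,"twist": -0.127},
    {"tx": 0,"ty": 0,"tz": 0,"twist": -0.132},
    {"tx": 0,"ty": 0,"tz": 0,"twist": -0.132}
  ]
}}

```text
t: 10.82
eef_pos: [0.5314, -0.1944, 0.1042]
ee_rot: [3.141, 0.0, -0.936]
force: [-4.2, -2.6, 5.3]
width: 0.0137
gripper_force: 59.9
```

```bash
python3 - <<'E'
from h import *
s=get_state();print(s['width'],s['force'],s['moment'],s['gripper_force'],s['ee_rot'],s['joint_efforts'][5])
E
```

```text
0.013679080411601503 [-4.17904024 -2.55501208  5.26626238] [-0.96993942  1.55633725  0.03732956] 59.86978590488434 [ 3.14055961e+00  2.31792806e-04 -9.36164276e-01] 0.21428367588669062
```

The moment fell to 0.04 N m at +0.22 rad, so the tap is free. Now I turn it on towards open.

Call:
{"fn": "arm_command", "kwargs": {
  "commands": [
    {"tx": 0,"ty": 0,"tz": 0,"twist": -0.03},
    {"tx": 0,"ty": 0,"tz": 0,"twist": -0.06},
    {"tx": 0,"ty": 0,"tz": 0,"twist": -0.09},
    {"tx": 0,"ty": 0,"tz": 0,"twist": -0.12},
    {"tx": 0,"ty": 0,"tz": 0,"twist": -0.15},
    {"tx": 0,"ty": 0,"tz": 0,"twist": -0.18},
    {"tx": 0,"ty": 0,"tz": 0,"twist": -0.2},
    {"tx": 0,"ty": 0,"tz": 0,"twist": -0.2}
  ]
}}

```text
t: 11.48
eef_pos: [0.5317, -0.1941, 0.1042]
ee_rot: [3.141, 0.0, -0.305]
force: [-4.2, -1.0, 5.2]
width: 0.0137
gripper_force: 60.0
```

```bash
python3 - <<'E'
from h import *
s=get_state();print(s['width'],s['force'],s['moment'],s['gripper_force'],s['ee_rot'],s['joint_efforts'][5])
E
```

```text
0.013689502346369318 [-4.20437572 -0.98060094  5.19932491] [-0.37571124  1.47344455 -0.29705728] 59.9785190820694 [ 3.14142546e+00  2.75219848e-04 -3.05404421e-01] 1.4090583845973015
```

Call:
{"fn": "arm_command", "kwargs": {
  "commands": [
    {"tx": 0,"ty": 0,"tz": 0,"twist": -0.03},
    {"tx": 0,"ty": 0,"tz": 0,"twist": -0.06},
    {"tx": 0,"ty": 0,"tz": 0,"twist": -0.09},
    {"tx": 0,"ty": 0,"tz": 0,"twist": -0.12},
    {"tx": 0,"ty": 0,"tz": 0,"twist": -0.135},
    {"tx": 0,"ty": 0,"tz": 0,"twist": -0.14},
    {"tx": 0,"ty": 0,"tz": 0,"twist": -0.144},
    {"tx": 0,"ty": 0,"tz": 0,"twist": -0.144}
  ]
}}

```text
t: 12.15
eef_pos: [0.5318, -0.1937, 0.1042]
ee_rot: [-3.141, 0.0, 0.143]
force: [-4.4, 1.0, 4.7]
width: 0.0132
gripper_force: 59.9
```

```bash
python3 - <<'E'
from h import *
s=get_state();print(s['width'],s['force'],s['moment'],s['gripper_force'],s['ee_rot'],s['joint_efforts'][5])
E
```

```text
0.01324668603866895 [-4.38451346  1.00141485  4.74819773] [0.376106   1.4312209  0.01316024] 59.871336221694946 [-3.14121288e+00  1.02195551e-04  1.42516052e-01] 0.16239174641668797
```

Still no stop at 1.30 rad, so I press on gently until the stop is felt.

Call:
{"fn": "arm_command", "kwargs": {
  "commands": [
    {"tx": 0,"ty": 0,"tz": 0,"twist": -0.004},
    {"tx": 0,"ty": 0,"tz": 0,"twist": -0.008},
    {"tx": 0,"ty": 0,"tz": 0,"twist": -0.012},
    {"tx": 0,"ty": 0,"tz": 0,"twist": -0.015},
    {"tx": 0,"ty": 0,"tz": 0,"twist": -0.015},
    {"tx": 0,"ty": 0,"tz": 0,"twist": -0.015},
    {"tx": 0,"ty": 0,"tz": 0,"twist": -0.015},
    {"tx": 0,"ty": 0,"tz": 0,"twist": -0.015}
  ]
}}

```text
t: 12.82
eef_pos: [0.5318, -0.1937, 0.1042]
ee_rot: [-3.141, -0.0, 0.186]
force: [-4.2, 1.7, 5.5]
width: 0.0139
gripper_force: 60.8
```

```bash
python3 - <<'E'
from h import *
s=get_state();print(s['width'],s['force'],s['moment'],s['gripper_force'],s['ee_rot'],s['joint_efforts'][5])
E
```

```text
0.013913566312566863 [-4.19096056  1.67780174  5.54137706] [ 0.42815146  1.39497861 -1.1510865 ] 60.813215374946594 [-3.14072666e+00 -3.70614585e-04  1.86409242e-01] 1.1990122497081757
```

The stop is felt (−1.15 N m). I release and lift straight up.

Call:
{"fn": "arm_command", "kwargs": {
  "commands": [
    {"tx": 0,"ty": 0,"tz": 0,"twist": 0},
    {"tx": 0,"ty": 0,"tz": 0,"twist": 0},
    {"tx": 0,"ty": 0,"tz": 0,"twist": 0},
    {"tx": 0,"ty": 0,"tz": 0,"twist": 0},
    {"tx": 0,"ty": 0,"tz": 0,"twist": 0},
    {"tx": 0,"ty": 0,"tz": 0,"twist": 0},
    {"tx": 0,"ty": 0,"tz": 0,"twist": 0},
    {"tx": 0,"ty": 0,"tz": 0,"twist": 0}
  ],
  "claw": 0.5
}}

```text
t: 13.48
eef_pos: [0.532, -0.194, 0.104]
ee_rot: [-3.142, 0.0, 0.192]
force: [-0.6, -0.0, -0.0]
width: 0.0439
gripper_force: 0.0
```

Call:
{"fn": "arm_command", "kwargs": {
  "commands": [
    {"tx": 0,"ty": 0,"tz": -0.08,"twist": 0},
    {"tx": 0,"ty": 0,"tz": -0.2,"twist": 0},
    {"tx": 0,"ty": 0,"tz": -0.32,"twist": 0},
    {"tx": 0,"ty": 0,"tz": -0.44,"twist": 0},
    {"tx": 0,"ty": 0,"tz": -0.54,"twist": 0},
    {"tx": 0,"ty": 0,"tz": -0.6,"twist": 0},
    {"tx": 0,"ty": 0,"tz": -0.6,"twist": 0},
    {"tx": 0,"ty": 0,"tz": -0.6,"twist": 0}
  ]
}}

```text
t: 14.15
eef_pos: [0.5323, -0.194, 0.2549]
ee_rot: [3.141, -0.002, 0.192]
force: [0.2, -0.1, -0.3]
width: 0.044
gripper_force: 0.0
```

```bash
python3 - <<'E'
from h import *
im=grab_frame('wrist');cv2.imwrite('pics/wrist3.png',im[:,:,::-1]);im=grab_frame('scene');cv2.imwrite('pics/scene3.png',im[:,:,::-1])
print(fit(("wrist",),a0s=[3.2,3.3],xy=[.5318,-.1930]))
rel([.5315,-.193,.103],.156)
E
```

```text
Traceback (most recent call last):
  File "h.py", line 26, in fit
    uv=s[0]['uv'];X.append(ray(n,uv,z)[:2]);D.append((n,mask(im,uv).astype(np.float32),calibration(n)))
       ~^^^
IndexError: list index out of range
```

View pics/wrist3.png

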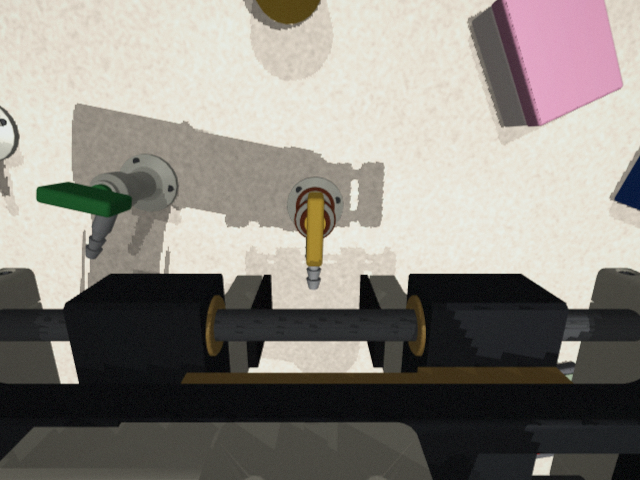

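View pics/scene3.png

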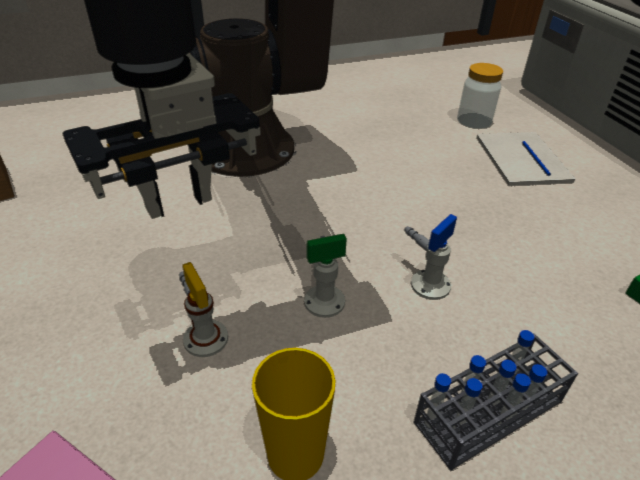

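The wrist view shows the yellow bar (315,230) in line with its nozzle (314,280). Blue and green sit where they did in the first picture. One numeric check, then I hand it in.

```bash
python3 - <<'E'
from h import *
m=mask(grab_frame('wrist'),(315,230)).astype(np.float32);c=calibration('wrist')
f=lambda p:1-(lambda d:np.minimum(d,m).sum()/np.maximum(d,m).sum())(draw('wrist',p,c))
r=minimize(f,[.532,-.193,3.3],method='Nelder-Mead',options=dict(initial_simplex=[[.532,-.193,3.3],[.535,-.193,3.3],[.532,-.19,3.3],[.532,-.193,3.4]]))
print(r.x,r.fun,'turn',r.x[2]-1.988)
ok=abs(r.x[2]-1.988-1.31)<.04
if ok: print(job_done())
E
```

```text
[ 0.53090031 -0.19372936  3.29931274] 0.12017440795898438 turn 1.3113127371500695
the job is handed in; nothing more can be done
None
```

The yellow tap broke free after the back-and-forth swings and was turned anticlockwise to its stop (measured at 1.31 rad, in line with its nozzle), then released; the blue and green taps were left shut, and the job is handed in.

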